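Lay the rack ear down and shut the rack drawer

ROBOT

A 6-joint arm with a two-finger parallel gripper is mounted at the origin on the work surface. World frame = base frame: x ahead of the robot, y to its left, z up, the work surface at z = 0. Lengths are in mm, angles in degrees, forces in N, time in s.
With the tool pointing down it reaches from about 300 to 850 mm from the base axis. Payload 4.2 kg.
Tool frame: the origin (TCP) lies midway between the tips of the shut fingers; the grasp point (between the pads) lies 19 mm behind it (env.grip_depth is the distance from the TCP to the grasp point, in mm); z points along the fingers, y is the line along which they close (so a half turn about z gives the same grasp; the last joint's range is limited). The gripper opens to 91 mm and grips with 3 to 60 N. Pads are 32 mm wide; open, the fingers measure 118 mm over their backs; the gripper's body (76 mm by 178 mm) begins 60 mm behind the grasp point.
Start: joints at [75.344, 18.312, 89.639, -0, 72.044, -1.146], TCP at [134.334, 559.107, 183.376] pointing down, gripper open.
Joint ranges: [-177.97, 177.97], [-48.28, 115.42], [12.27, 149.76], [-77.06, 257.06], [2.81, 150.46], [-146.56, 146.56]. Speed limits (degrees/s): [147.25, 147.25, 180, 180, 180, 180].

INTERFACE

Orientations are given as [roll, pitch, yaw] about the fixed x, y, z axes, in that order (R = Rz(yaw) Ry(pitch) Rx(roll)).
In Python, from workcell import env, eyes gives the robot as it stands.
- The arm moves only by the tool send_rows, never from a script. Its argument "motion" is a list of rows, each a list of 7 numbers: the shift along the world's x, y, z normalised to -1 to 1, where 1 is 0.5 m, then the turn, a rotation vector about the world's x, y, z normalised to -1 to 1, where 1 is 60 degrees, then the opening, from -1 (shut) to 1 (fully open). A call has 1 to 20 rows; each row is the pose to reach, as a shift and turn from the pose commanded when the call began; what a row does not reach only later rows make up. A row lasts 1/8 s, in which the tool goes at most 62.5 mm and 10.7 degrees, less where a joint would pass 70% of its speed; a pose out of reach is approached as far as the arm can. A call with a number of a shift or a turn outside -1 to 1 is refused whole. A call with a gripper value outside its range is refused whole. The fingers move at their own pace and stop on an object; "squeeze" is the grip in N (left out, the last holds). Time passes only in rows, so rows that repeat a pose let the fingers close. It gives the time, the measured TCP pose, the force, the opening and the grip force at its end, in the units of the state.
- env.state(): the state, without advancing time (a new reading comes with each control period).
- eyes.grab_frame(name): name is "side" or "top" or "wrist"; returns a dict with "pixels" (480x640x3 uint8, red, green, blue), "depth" (480x640 float32, mm along the optical axis (not along the pixel's ray), 0 where there is no reading), "fx", "fy", "cx", "cy" (pixels), "R" (3x3) and "t" (3): a world point X has camera coordinates R X + t; the wrist camera has in their place "T_tool_cam" (4x4, takes a point from camera to tool coordinates, whose origin is the TCP and whose axes are the flange's). Camera axes: x right, y down, z forward; pixel columns grow to the right and rows downward; lengths in mm; the calibration is good to about 2 mm. A picture is of the moment at which its call begins: read the wrist's pose just before it.
- env.job_done(): hands the job in; it is judged then, once.
The state is a dict: "time_s": time; "qpos": joint angles; "qvel": joint speeds; "effort": joint torques, N m; "ee_pos": TCP position; "ee_rot": TCP orientation; "force": force on the tool from outside, world axes, zero at the start; "torque": the same for the moment, N m; "gripper_width": finger opening in mm; "gripper_force": force on a finger pad.
Only numpy, scipy, OpenCV 4.12 (cv2) and the standard library are available. Lean on these libraries where they do the work, as an engineer would, in place of code of your own. Each camera call takes 0.05 s, during which the arm holds its last target. There are 200 camera calls.

TASK

The silver rack ear standing in the open rack drawer is too tall to pass under the shelf. With the fingertips push it over so that it lies down in the drawer, without it touching the black rack foot beside it, and only then push the drawer fully shut. Nothing is to be picked up: do not lift the ear, do not touch that rack foot, and leave everything else where it is.

Things in the scene. Friction and masses are not known exactly. Their poses are not given: they have to be found in the camera images.
- drawer (a joint): the slide-out drawer in the grey steel rack shelf: 0 = fully shut, grows in m as it comes out towards the robot (starts 0.16 to 0.18 open). It slides stiffly: about 3 N moves it slowly and it stays where it is left; there is a hard stop at 0.
- drawer_floor (a point): on the drawer's blue-green floor (20 mm above the table), at the middle of the inner face of its dark front panel; moves with the drawer. Axes: x into the drawer (the shutting direction), y left along the panel, z up. Floor 440 mm wide, 225 mm deep; side walls 25 mm above it; front panel 5 mm thick, 476 mm wide, its top edge 68 mm above the floor.
- rack_shelf: grey steel shelf, 482 mm wide, 240 mm deep, fixed on the table, axes as the drawer's; origin at the middle of its front edge at table height. Its roof over the drawer spans 88 to 92 mm above the table. On the roof a fixed amplifier 44 mm high begins 115 mm behind the front edge.
- drawer_handle (a point): middle of the drawer's steel bar handle, a horizontal bar 120 mm long (along the panel), about 10 mm thick, 35 mm in front of the front panel and 35 mm above the drawer floor. Axes as drawer_floor. The drawer can be shut by pushing on this bar or on the panel.
- ear_mid (a point): centre (half-way up) of the silver rack ear, a folded aluminium-coloured bracket 88 mm tall, 44 mm wide along its own y and 30 mm along its own x, standing on end on the drawer floor so that its own z is up; its sides are about parallel to the drawer's within 0.2 rad. Pushed near the top along its own y it tips over rather than slides, and falls flat by itself after about 35 mm of push; it weighs about 0.2 kg.
- rack_ear: the same rack ear; origin at the centre of its underside (44 mm below ear_mid while it stands).
- drawer_foot: the black plastic rack foot standing in the drawer to the left or right of the ear (centres 95 to 155 mm apart), a round foot 40 mm in diameter and 22 mm high; origin at the centre of its underside. Not to be touched.
- foot_b: black rack foot, 40 mm diameter, 22 mm high, on top of the shelf; origin under its centre. Bystander.
- foot_c: another such rack foot on top of the shelf. Bystander.
- foot_d: another such rack foot on the table at the robot's right. Bystander.
- patch_plug: brass patch plug with a black end, 75 mm long, 14 mm thick, lying on top of the shelf; origin underneath it. Bystander.
- blue_knob: blue anodised knob, 32 mm diameter, 18 mm high, on top of the shelf; origin under its centre. Bystander.
There are look-alikes about, which are no part of the job. Of the things like the rack_ear, leave any that is orange or red; of the rest the larger one is meant.

How it is judged:
By the outcome, as a careful person would: the job done as asked, in the order asked, and still so for the second after the job is handed in, with the robot touching nothing.
It also fails if it takes over 45 s, if anything falls off the work surface, if the arm or the gripper's body presses on something with over 40 N, if the wrist force passes 120 N, or if a joint passes its speed limit or range.

## Working session

There is one attempt and no reset: what is moved stays moved. The work goes in short steps, Python scripts to look and compute and a tool call to move; the robot and the scene stay as the last step left them, time stands still between calls to the robot, and variables do not carry over. Pictures are saved under pics/ and viewed, at most 10 in all, crops included, and the job is handed in when it is done.

Besides the shell and the picture viewer there is one more tool, called after "Call:" by a JSON object that holds its "api" and its "payload". send_rows: Moves the arm, as the interface text tells. Its arguments: {"type":"object","properties":{"motion":{"type":"array"},"squeeze":{"type":"number"}},"required":["motion"]}

```bash
mkdir -p pics; cat > h.py <<'E'
import numpy as np, cv2
from workcell import env, eyes
def grab(n):
    f=eyes.grab_frame(n); np.savez(f'/tmp/{n}.npz',**f); return f
def pts(f):
    v,u=np.mgrid[0:480,0:640]; d=f['depth']
    c=np.stack([(u-f['cx'])/f['fx']*d,(v-f['cy'])/f['fy']*d,d],-1)
    P=(c-f['t'])@f['R']; P[d==0]=np.nan; return P
E
python3 - <<'E'
from h import *
for n in('top','side'):
    f=grab(n); cv2.imwrite(f'pics/{n}0.png',f['pixels'][...,::-1])
    print(n,f['fx'],f['R'].round(2).tolist(),f['t'])
E
```

```text
top 575.7214108283097 [[0.01, -1.0, -0.0], [-0.98, -0.01, -0.22], [0.22, 0.0, -0.98]] [-108.88935233  587.68935743 1181.99368127]
side 443.2541921973812 [[-0.99, -0.17, 0.0], [-0.09, 0.52, -0.85], [0.14, -0.84, -0.53]] [558.26420949 188.69730192 940.67243597]
```

View pics/top0.png

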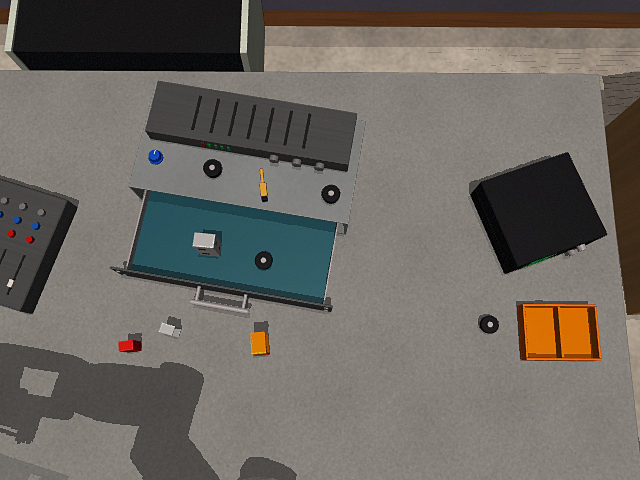

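View pics/side0.png

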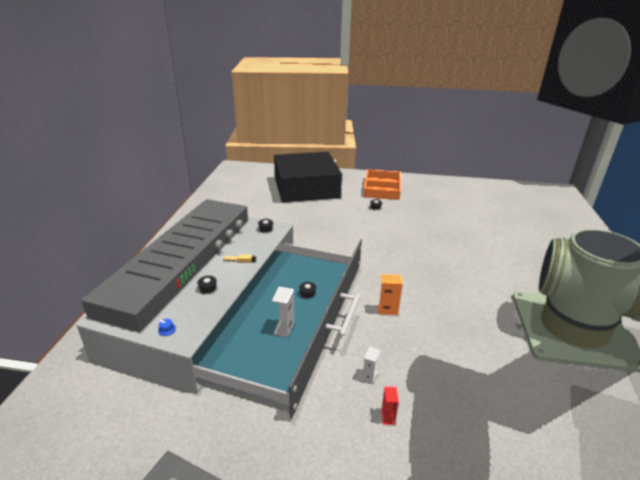

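Top view: the candidates like the ear are silver in the drawer (206,243), small silver on the table (170,328), red (130,346) and orange (260,343). The one meant is the larger silver one at (206,243). The drawer foot is at (264,260), to its right, so I push the ear left.

```bash
python3 - <<'E'
from h import *
f=dict(np.load('/tmp/top.npz')); P=pts(f); im=f['pixels'].astype(int); Z=P[...,2]
hsv=cv2.cvtColor(f['pixels'],cv2.COLOR_RGB2HSV)
v,u=np.mgrid[0:480,0:640]
def box(a,b,c,d): return (u>=a)&(u<=c)&(v>=b)&(v<=d)
fl=(hsv[...,0]>85)&(hsv[...,0]<105)&(hsv[...,1]>100)&box(120,180,345,310)&(abs(Z-20)<6)
print('floor z',np.median(Z[fl]))
def rect(m,n):
    q=P[m][:,:2].astype(np.float32); r=cv2.minAreaRect(q); print(n,len(q),'c',np.round(r[0],1),'sz',np.round(r[1],1),'ang',round(r[2],1),'z',np.nanpercentile(Z[m],[5,50,95]).round(1)); print(cv2.boxPoints(r).round(0).tolist())
rect(fl,'floor')
rect((Z>100)&(Z<116)&box(185,222,225,265),'eartop')
rect((Z>36)&(Z<50)&box(250,245,280,275),'foot')
rect((Z>82)&(Z<98)&box(100,180,345,315),'panel/top')
rect((Z>48)&(Z<64)&box(185,284,258,315),'handle')
rect((Z>80)&(Z<100)&box(90,140,370,240),'roof')
m=(Z>30)&(Z<80)&box(250,320,275,360); rect(m,'orange')
m=(Z>20)&(Z<80)&box(155,315,185,340); rect(m,'smallsilver')
c=f['pixels'][170:370,100:360,::-1]; cv2.imwrite('pics/crop.png',cv2.resize(c,None,fx=3,fy=3,interpolation=2))
print(env.state())
E
```

```text
floor z 21.784731170365642
floor 14024 c [606.2  73.8] sz [435.4 188.4] ang 80.3 z [17.7 21.8 25.2]
[[477.0, -125.0], [663.0, -157.0], [736.0, 273.0], [550.0, 304.0]]
eartop 323 c [597.  125.4] sz [46.1 30.9] ang 84.4 z [104.6 109.9 113.4]
[[579.0, 104.0], [610.0, 101.0], [615.0, 147.0], [584.0, 150.0]]
foot 240 c [568.8   5. ] sz [38.  36.6] ang 89.2 z [39.9 44.2 47.6]
[[550.0, -14.0], [587.0, -14.0], [587.0, 24.0], [551.0, 24.0]]
panel/top 5627 c [631.3  70.1] sz [475.8 277.3] ang 81.8 z [88.2 93.4 97. ]
[[460.0, -145.0], [734.0, -185.0], [803.0, 286.0], [528.0, 325.0]]
handle 420 c [480.5  95. ] sz [159.9  41. ] ang 80.3 z [53.1 60.  63.4]
[[447.0, 20.0], [487.0, 13.0], [514.0, 170.0], [474.0, 177.0]]
roof 10802 c [714.8  44.5] sz [229.5 505.5] ang 0.3 z [90.  94.  97.9]
[[599.0, 297.0], [601.0, -209.0], [831.0, -208.0], [828.0, 298.0]]
orange 17 c [365.8   3.2] sz [ 2.5 25.2] ang 11.8 z [32.4 57.5 76.8]
[[362.0, 15.0], [367.0, -9.0], [370.0, -9.0], [364.0, 16.0]]
smallsilver 140 c [416.2 203.6] sz [30.3 19.9] ang 74.8 z [56.9 61.  64.9]
[[403.0, 192.0], [422.0, 186.0], [430.0, 216.0], [411.0, 221.0]]
{'time_s': 0.1, 'qpos': array([ 7.53455642e+01,  1.83492113e+01,  8.96966786e+01, -2.30091317e-03,
        7.20418950e+01, -1.14521409e+00]), 'qvel': array([ 0.03285598, -0.09867501, -0.13055793, -0.02777606,  0.05964005,
       -0.0199383 ]), 'effort': array([ 1.54550169e-03, -4.13332415e+01, -2.32509130e+01,  7.28363357e-02,
        4.21650661e-02, -6.94474784e-05]), 'ee_pos': array([134.21011548, 558.64232421, 182.61055333]), 'ee_rot': array([-1.79912189e+02,  4.32784538e-04,  1.66491490e+02]), 'force': array([ 0.39371164, -1.00195795, -0.06826008]), 'torque': array([ 0.01856911, -0.06901132,  0.0245514 ]), 'gripper_force': 0.0, 'gripper_width': 91.43155210837958}
```

View pics/crop.png

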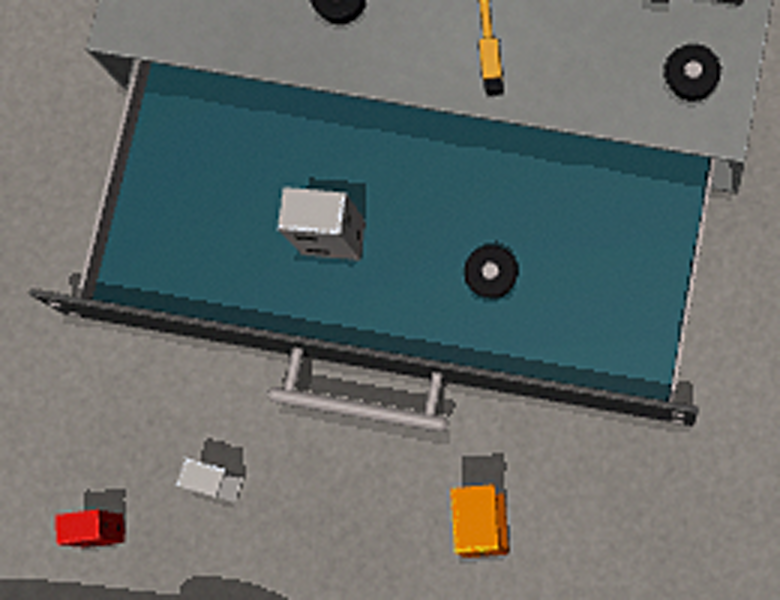

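The enlarged crop confirms it: the ear in the drawer (crop 315,212) is the larger silver bracket, with the foot at crop (490,270). Its top centre is about (597,125) and its y direction about 84°. The left has about 149 mm of free floor. I move to the gap to its right.

Call:
{"api": "send_rows", "payload": {"motion": [[0.911,-0.998,0.034,0,0,0.117,-1],[0.911,-0.998,0.034,0,0,0.117,-1],[0.911,-0.998,0.034,0,0,0.117,-1],[0.911,-0.998,0.034,0,0,0.117,-1],[0.911,-0.998,0.034,0,0,0.117,-1],[0.911,-0.998,0.034,0,0,0.117,-1],[0.911,-0.998,0.034,0,0,0.117,-1],[0.911,-0.998,0.034,0,0,0.117,-1],[0.911,-0.998,0.034,0,0,0.117,-1],[0.911,-0.998,0.034,0,0,0.117,-1],[0.911,-0.998,0.034,0,0,0.117,-1],[0.911,-0.998,0.034,0,0,0.117,-1],[0.911,-0.998,0.034,0,0,0.117,-1],[0.911,-0.998,0.034,0,0,0.117,-1]]}}

```text
time_s: 1.85
ee_pos: [588.9, 61.2, 200.4]
ee_rot: [180.0, -0.0, 173.6]
force: [0.3, -0.7, -0.3]
gripper_width: 0.5
gripper_force: 0.0
```

Call:
{"api": "send_rows", "payload": {"motion": [[0,0,-0.1,0,0,0,-1],[0,0,-0.18,0,0,0,-1],[0,0,-0.212,0,0,0,-1],[0,0,-0.212,0,0,0,-1],[0,0,-0.212,0,0,0,-1]]}}

```text
time_s: 2.48
ee_pos: [591.1, 60.5, 96.2]
ee_rot: [180.0, 0.2, 173.5]
force: [0.5, -0.3, 0.4]
gripper_width: 0.3
gripper_force: 0.0
```

```bash
python3 - <<'E'
from h import *
f=grab('side'); c=f['pixels'][200:420,150:430,::-1]; cv2.imwrite('pics/s1.png',cv2.resize(c,None,fx=2.5,fy=2.5))
P=pts(f);Z=P[...,2];v,u=np.mgrid[0:480,0:640]
print(env.state()['ee_pos'])
E
```

```text
[591.15169684  60.41115295  96.29034115]
```

View pics/s1.png

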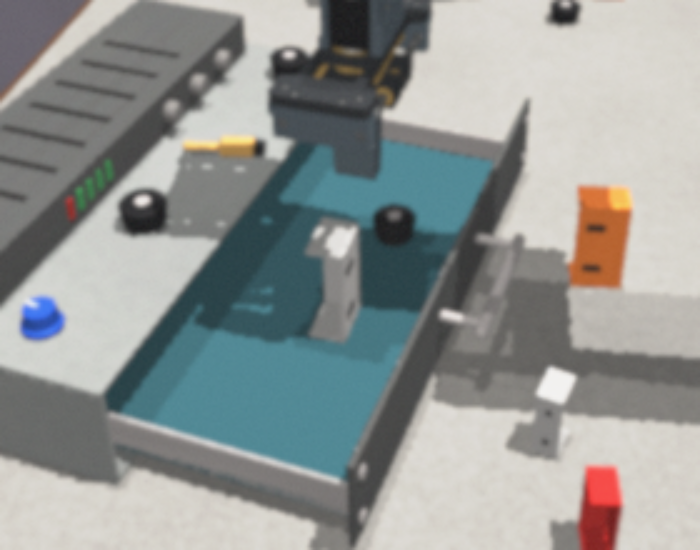

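The side crop shows the fingertip at (357,175), behind and above the foot at (393,222), and clear to the right of the ear at (335,235). I push slowly to the left.

Call:
{"api": "send_rows", "payload": {"motion": [[0.002,0.02,0,0,0,0,-1],[0.004,0.036,0,0,0,0,-1],[0.005,0.046,0,0,0,0,-1],[0.006,0.054,0,0,0,0,-1],[0.007,0.062,0,0,0,0,-1],[0.008,0.07,0,0,0,0,-1],[0.009,0.078,0,0,0,0,-1],[0.01,0.086,0,0,0,0,-1],[0.01,0.094,0,0,0,0,-1],[0.011,0.102,0,0,0,0,-1]]}}

```text
time_s: 3.78
ee_pos: [595.3, 111.4, 94.4]
ee_rot: [180.0, -0.0, 173.5]
force: [0.2, -0.3, 0.7]
gripper_width: 1.0
gripper_force: 0.0
```

```bash
python3 - <<'E'
from h import *
f=grab('side'); c=f['pixels'][200:420,150:430,::-1]; cv2.imwrite('pics/s2.png',cv2.resize(c,None,fx=2.5,fy=2.5))
E
```

```text
(no output)
```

View pics/s2.png

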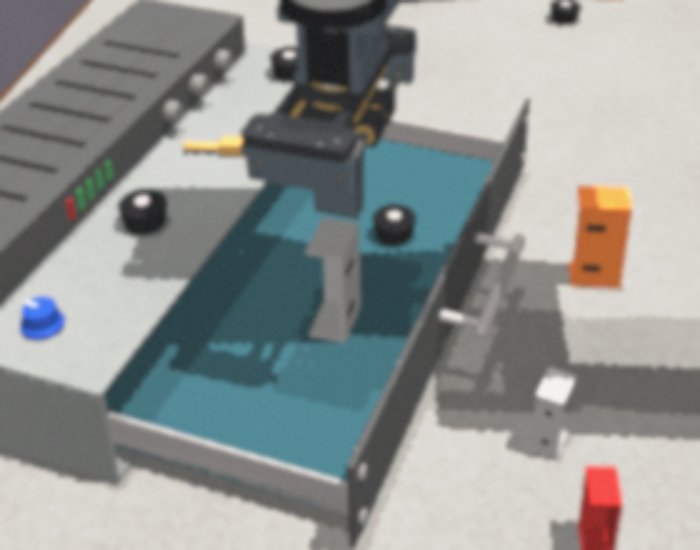

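```bash
python3 - <<'E'
from h import *
f=dict(np.load('/tmp/side.npz'))
def pr(X,g=f):
    c=g['R']@np.array(X)+g['t']; return np.round([g['fx']*c[0]/c[2]+g['cx'],g['fy']*c[1]/c[2]+g['cy']],1)
for X in [(595,111,94),(597,125,108),(597,125,20)]:
    q=pr(X); print(X,q,'crop',(q-[150,200])*2.5)
P=pts(f);v,u=np.mgrid[0:480,0:640]
m=(u>270)&(u<296)&(v>285)&(v<338)&(P[...,2]>40)
for z in range(40,120,8):
    k=m&(abs(P[...,2]-z)<4); 
    if k.sum(): print(z,k.sum(),np.nanpercentile(P[k],[5,50,95],axis=0)[:,:2].round(0).tolist())
g=grab('top'); Q=pts(g); v,u=np.mgrid[0:480,0:640]
cv2.imwrite('pics/t2.png',cv2.resize(g['pixels'][170:320,120:320,::-1],None,fx=4,fy=4))
print(env.state()['force'],env.state()['ee_pos'])
E
```

```text
(595, 111, 94) [286.  296.7] crop [340.   241.75]
(597, 125, 108) [283.3 295.4] crop [333.25 238.5 ]
(597, 125, 20) [284.5 329.1] crop [336.25 322.75]
40 23 [[583.0, 103.0], [589.0, 109.0], [610.0, 145.0]]
48 46 [[583.0, 102.0], [587.0, 113.0], [610.0, 145.0]]
56 46 [[583.0, 102.0], [587.0, 112.0], [610.0, 146.0]]
64 42 [[582.0, 102.0], [586.0, 107.0], [611.0, 146.0]]
72 33 [[583.0, 103.0], [585.0, 125.0], [607.0, 146.0]]
80 22 [[582.0, 105.0], [584.0, 130.0], [588.0, 146.0]]
88 25 [[582.0, 105.0], [584.0, 133.0], [588.0, 147.0]]
96 31 [[582.0, 104.0], [584.0, 126.0], [588.0, 146.0]]
104 56 [[583.0, 105.0], [588.0, 131.0], [612.0, 145.0]]
112 207 [[585.0, 104.0], [599.0, 125.0], [612.0, 144.0]]
[-0.57334246  0.17882025  0.00266268] [595.39221765 111.53162062  94.38782183]
```

View pics/t2.png

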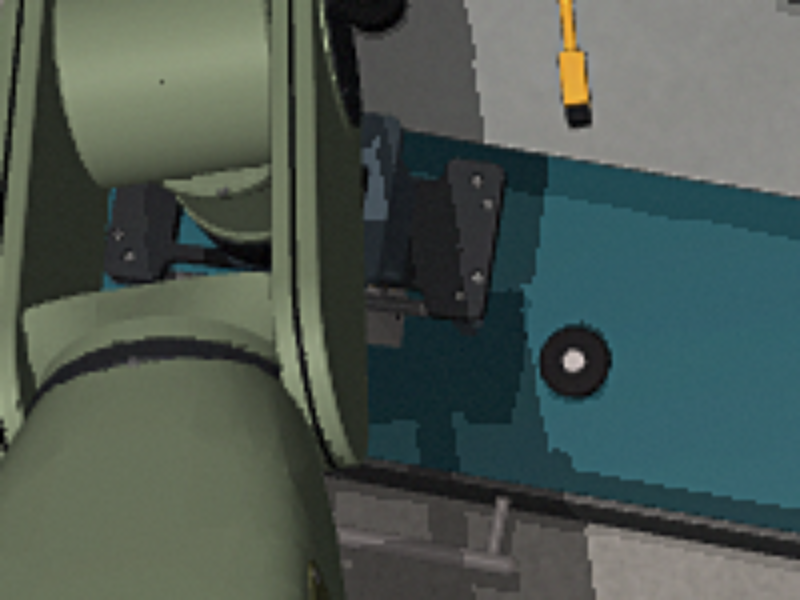

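```bash
python3 - <<'E'
from h import *
f=dict(np.load('/tmp/side.npz')); P=pts(f)
for v in (262,270,276,282,285,288,292): print(v,[P[v,u].round(0).tolist() for u in (276,280,286,292,294,298)])
g=dict(np.load('/tmp/top.npz')); Q=pts(g)
for v,u in [(251,216),(254,219),(240,217),(225,214),(215,214),(243,214)]: print(v,u,Q[v,u].round(0), g['pixels'][v,u])
E
```

```text
262 [[589.0, 202.0, 240.0], [582.0, 201.0, 239.0], [571.0, 204.0, 243.0], [569.0, 169.0, 220.0], [578.0, 110.0, 179.0], [616.0, -118.0, 20.0]]
270 [[591.0, 194.0, 218.0], [584.0, 196.0, 220.0], [574.0, 194.0, 220.0], [580.0, 119.0, 167.0], [578.0, 110.0, 160.0], [609.0, -82.0, 22.0]]
276 [[611.0, 120.0, 149.0], [584.0, 196.0, 208.0], [574.0, 196.0, 209.0], [580.0, 122.0, 155.0], [578.0, 111.0, 147.0], [604.0, -59.0, 21.0]]
282 [[612.0, 118.0, 134.0], [604.0, 121.0, 137.0], [592.0, 121.0, 138.0], [579.0, 124.0, 142.0], [579.0, 109.0, 131.0], [599.0, -34.0, 22.0]]
285 [[648.0, -17.0, 19.0], [638.0, -13.0, 24.0], [592.0, 121.0, 131.0], [580.0, 122.0, 133.0], [607.0, -23.0, 21.0], [597.0, -24.0, 21.0]]
288 [[645.0, -3.0, 22.0], [609.0, 104.0, 108.0], [597.0, 102.0, 109.0], [609.0, -12.0, 20.0], [605.0, -13.0, 20.0], [595.0, -14.0, 20.0]]
292 [[613.0, 121.0, 111.0], [606.0, 116.0, 108.0], [594.0, 116.0, 110.0], [583.0, 109.0, 106.0], [601.0, 3.0, 21.0], [592.0, 2.0, 22.0]]
251 216 [581. 104.  76.] [55 55 53]
254 219 [584. 105.  32.] [62 57 56]
240 217 [565.  73. 246.] [20 21 25]
225 214 [577.  68. 308.] [34 40 45]
215 214 [596.  70. 305.] [73 84 93]
243 214 [591. 103. 108.] [72 68 69]
```

The top and side depth agree that the ear is unmoved. The visible fingertips end at z≈128, about 33 mm above the reported TCP, so they passed over the ear. I back off, go lower and measure the tips.

Call:
{"api": "send_rows", "payload": {"motion": [[-0.006,-0.05,0,0,0,0,-1],[-0.011,-0.1,0,0,0,0,-1],[-0.011,-0.102,0,0,0,0,-1],[-0.011,-0.102,-0.03,0,0,0,-1],[-0.011,-0.102,-0.06,0,0,0,-1],[-0.011,-0.102,-0.06,0,0,0,-1]]}}

```text
time_s: 4.62
ee_pos: [588.3, 60.6, 62.1]
ee_rot: [-180.0, -0.3, 173.6]
force: [0.9, 0.4, -0.6]
gripper_width: 0.6
gripper_force: 0.0
```

```bash
python3 - <<'E'
from h import *
f=grab('side'); P=pts(f); print(env.state()['ee_pos'])
v,u=np.mgrid[0:480,0:640]
X,Y,Z=P[...,0],P[...,1],P[...,2]
m=(X>570)&(X<620)&(Y>40)&(Y<95)&(Z>50)&(Z<170)
for z in range(60,170,10):
    k=m&(abs(Z-z)<5)
    if k.sum(): print(z,k.sum(),np.percentile(P[k],[5,50,95],axis=0)[:,:2].round(0).tolist())
cv2.imwrite('pics/s3.png',cv2.resize(f['pixels'][200:420,150:430,::-1],None,fx=2.5,fy=2.5))
E
```

```text
[589.08523156  60.58146641  63.08993103]
90 3 [[574.0, 67.0], [581.0, 68.0], [585.0, 68.0]]
100 62 [[572.0, 58.0], [587.0, 69.0], [605.0, 71.0]]
110 69 [[571.0, 58.0], [587.0, 70.0], [604.0, 73.0]]
120 35 [[571.0, 56.0], [576.0, 70.0], [604.0, 73.0]]
130 11 [[571.0, 55.0], [572.0, 58.0], [573.0, 70.0]]
140 13 [[570.0, 54.0], [572.0, 59.0], [573.0, 69.0]]
150 3 [[570.0, 55.0], [571.0, 57.0], [573.0, 66.0]]
```

View pics/s3.png

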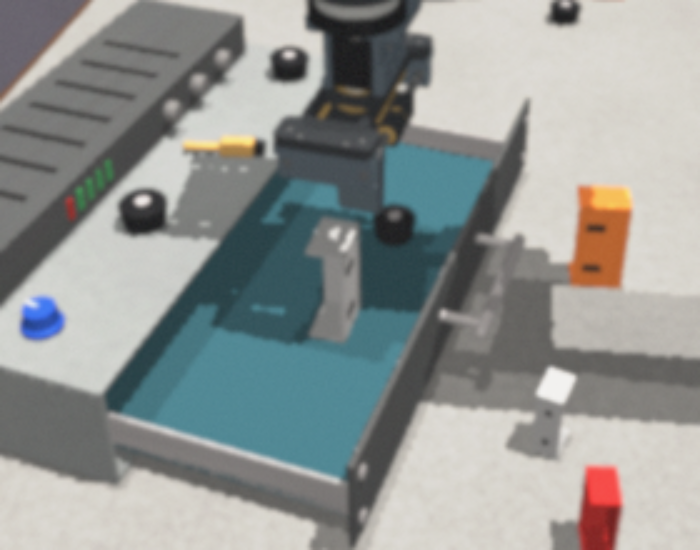

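Fingertips now end at z≈93, 15 mm under the ear's top, with the front face at y≈71. I push left.

Call:
{"api": "send_rows", "payload": {"motion": [[0.002,0.02,-0.006,0,0,0,-1],[0.004,0.04,-0.008,0,0,0,-1],[0.006,0.054,-0.008,0,0,0,-1],[0.007,0.062,-0.008,0,0,0,-1],[0.008,0.07,-0.008,0,0,0,-1],[0.009,0.078,-0.008,0,0,0,-1],[0.01,0.086,-0.008,0,0,0,-1],[0.01,0.094,-0.008,0,0,0,-1],[0.011,0.102,-0.008,0,0,0,-1],[0.011,0.102,-0.008,0,0,0,-1]]}}

```text
time_s: 5.92
ee_pos: [595.3, 111.5, 60.2]
ee_rot: [180.0, -0.0, 173.5]
force: [-0.3, -0.6, 0.5]
gripper_width: 0.6
gripper_force: 0.2
```

```bash
cat > m.py <<'E'
from h import *
f=grab('side'); P=pts(f); print(env.state()['ee_pos'],env.state()['force'])
v,u=np.mgrid[0:480,0:640]; Z=P[...,2]
hsv=cv2.cvtColor(f['pixels'],cv2.COLOR_RGB2HSV)
m=(hsv[...,1]<45)&(hsv[...,2]>70)&(P[...,0]>540)&(P[...,0]<660)&(P[...,1]>60)&(P[...,1]<300)
for z in range(28,125,8):
    k=m&(abs(Z-z)<4)
    if k.sum(): print(z,k.sum(),np.percentile(P[k],[5,50,95],axis=0)[:,:2].round(0).tolist())
E
python3 m.py
```

```text
[595.26454032 111.3245025   60.20781173] [ 0.12071398 -0.05727546 -0.08211113]
28 281 [[577.0, 121.0], [606.0, 285.0], [650.0, 299.0]]
36 201 [[575.0, 108.0], [608.0, 290.0], [652.0, 299.0]]
44 228 [[570.0, 109.0], [606.0, 290.0], [654.0, 299.0]]
52 30 [[583.0, 114.0], [585.0, 142.0], [618.0, 291.0]]
60 24 [[583.0, 114.0], [585.0, 135.0], [588.0, 156.0]]
68 24 [[583.0, 116.0], [584.0, 137.0], [589.0, 159.0]]
76 27 [[583.0, 124.0], [585.0, 148.0], [589.0, 161.0]]
84 27 [[541.0, 121.0], [585.0, 148.0], [588.0, 293.0]]
92 32 [[583.0, 121.0], [585.0, 150.0], [589.0, 167.0]]
100 37 [[582.0, 123.0], [585.0, 149.0], [604.0, 168.0]]
108 192 [[584.0, 134.0], [599.0, 157.0], [614.0, 169.0]]
116 135 [[581.0, 126.0], [598.0, 137.0], [613.0, 147.0]]
124 5 [[579.0, 119.0], [579.0, 120.0], [580.0, 124.0]]
```

The ear is tipping: its top has moved about 22 mm and its base has stayed. I continue.

Call:
{"api": "send_rows", "payload": {"motion": [[0.001,0.008,0,0,0,0,-1],[0.002,0.016,0,0,0,0,-1],[0.003,0.024,0,0,0,0,-1],[0.004,0.032,0,0,0,0,-1],[0.004,0.04,0,0,0,0,-1],[0.005,0.048,0,0,0,0,-1],[0.005,0.054,0,0,0,0,-1],[0.005,0.054,0,0,0,0,-1],[0.005,0.054,0,0,0,0,-1],[0.005,0.054,0,0,0,0,-1]]}}

```text
time_s: 7.22
ee_pos: [597.8, 138.0, 60.4]
ee_rot: [180.0, 0.0, 173.5]
force: [-0.8, -0.3, 0.2]
gripper_width: 0.6
gripper_force: 0.0
```

```bash
python3 m.py
```

```text
[597.81810212 137.97025872  60.38713839] [ 0.03665511 -0.26744708 -0.23753361]
28 240 [[575.0, 174.0], [604.0, 287.0], [652.0, 299.0]]
36 244 [[573.0, 175.0], [604.0, 287.0], [651.0, 299.0]]
44 298 [[569.0, 186.0], [603.0, 289.0], [653.0, 299.0]]
52 96 [[588.0, 160.0], [594.0, 232.0], [620.0, 235.0]]
60 189 [[588.0, 153.0], [601.0, 209.0], [620.0, 234.0]]
68 452 [[591.0, 152.0], [605.0, 191.0], [619.0, 230.0]]
84 1 [[540.0, 288.0], [540.0, 288.0], [540.0, 288.0]]
92 3 [[540.0, 288.0], [540.0, 296.0], [541.0, 298.0]]
100 42 [[582.0, 145.0], [596.0, 147.0], [613.0, 149.0]]
108 32 [[582.0, 145.0], [593.0, 148.0], [610.0, 151.0]]
116 11 [[581.0, 144.0], [583.0, 149.0], [585.0, 151.0]]
124 9 [[581.0, 145.0], [582.0, 151.0], [584.0, 152.0]]
```

The ear is lying flat: top at z≈64, y 147 to 235, well clear of the foot. I raise the fingers and go round to the front of the handle.

Call:
{"api": "send_rows", "payload": {"motion": [[0,0,0.08,0,0,0,-1],[0,0,0.15,0,0,0,-1],[0,0,0.16,0,0,0,-1],[-0.1,-0.02,0.16,0,0,-0.053,-1],[-0.2,-0.04,0.16,0,0,-0.053,-1],[-0.3,-0.06,0.16,0,0,-0.053,-1],[-0.346,-0.066,0.16,0,0,-0.053,-1],[-0.346,-0.066,0.16,0,0,-0.053,-1],[-0.346,-0.066,0.16,0,0,-0.053,-1]]}}

```text
time_s: 8.4
ee_pos: [425.9, 105.3, 140.2]
ee_rot: [180.0, 0.0, 170.3]
force: [0.4, -0.1, 0.5]
gripper_width: 0.1
gripper_force: 0.0
```

```bash
python3 - <<'E'
from h import *
print(env.state()['ee_pos'])
f=grab('side'); P=pts(f); X,Y,Z=P[...,0],P[...,1],P[...,2]
def show(n,m,b):
    if m.sum()>5:
        q=P[m]; r=cv2.minAreaRect(q[:,:2].astype(np.float32)); print(n,b,m.sum(),np.round(r[0]),np.round(r[1]),round(r[2],1),np.percentile(q,[3,97],axis=0).round(0).tolist())
show('bar',(X>445)&(X<495)&(Y>30)&(Y<165)&(Z>44)&(Z<66),'')
show('panel',(X>440)&(X<560)&(Y>-170)&(Y<320)&(Z>80)&(Z<94),'')
show('ear',(X>560)&(X<640)&(Y>130)&(Y<260)&(Z>45)&(Z<80),'')
show('foot',(X>540)&(X<600)&(Y>-30)&(Y<40)&(Z>34)&(Z<55),'')
show('tip',(X>390)&(X<460)&(Y>70)&(Y<140)&(Z>120)&(Z<200),'')
show('front things',(X>340)&(X<440)&(Y>-30)&(Y<300)&(Z>20)&(Z<110),'')
cv2.imwrite('pics/s4.png',f['pixels'][...,::-1])
E
```

```text
[425.94852739 105.25735796 140.20531076]
bar  340 [479.  94.] [130.  41.] 83.4 [[455.0, 37.0, 54.0], [494.0, 157.0, 63.0]]
panel  550 [510. 124.] [398.   6.] 80.4 [[481.0, -43.0, 81.0], [541.0, 313.0, 91.0]]
ear  771 [605. 191.] [91. 31.] 85.4 [[588.0, 150.0, 47.0], [621.0, 234.0, 67.0]]
foot  183 [570.   6.] [37. 37.] 39.1 [[554.0, -11.0, 35.0], [588.0, 23.0, 45.0]]
tip  225 [426. 114.] [37. 16.] 8.6 [[410.0, 109.0, 173.0], [444.0, 119.0, 199.0]]
front things  1325 [399. 144.] [311.  62.] 89.0 [[368.0, -2.0, 22.0], [428.0, 297.0, 90.0]]
```

View pics/s4.png

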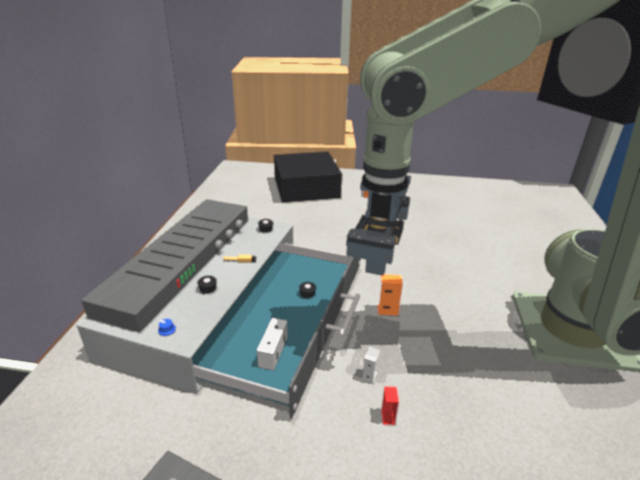

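The picture shows the ear lying flat at (272,343), the foot untouched at (308,289) and the gripper in front of the handle. I descend.

Call:
{"api": "send_rows", "payload": {"motion": [[-0.01,0,-0.1,0,0,0,-1],[-0.01,0,-0.2,0,0,0,-1],[-0.01,0,-0.252,0,0,0,-1],[-0.01,0,-0.252,0,0,0,-1],[-0.01,0,-0.252,0,0,0,-1]]}}

```text
time_s: 9.07
ee_pos: [421.4, 105.4, 15.0]
ee_rot: [180.0, 0.1, 170.3]
force: [-0.1, 1.0, -0.2]
gripper_width: 0.2
gripper_force: 0.0
```

```bash
python3 - <<'E'
from h import *
print(env.state()['ee_pos'],env.state()['force'])
f=grab('side'); P=pts(f); X,Y,Z=P[...,0],P[...,1],P[...,2]
m=(X>395)&(X<445)&(Y>90)&(Y<135)&(Z>25)&(Z<120); print(m.sum(),np.percentile(P[m],[1,50,99],axis=0).round(0).tolist())
E
```

```text
[421.41039783 105.41797208  15.03138087] [-0.11115949  1.02528368 -0.18885345]
88 [[405.0, 108.0, 47.0], [423.0, 114.0, 56.0], [440.0, 119.0, 63.0]]
```

Call:
{"api": "send_rows", "payload": {"motion": [[0.016,-0.003,0,0,0,0,-1],[0.032,-0.005,0,0,0,0,-1],[0.04,-0.007,0,0,0,0,-1],[0.048,-0.008,0,0,0,0,-1],[0.06,-0.01,0,0,0,0,-1],[0.072,-0.012,0,0,0,0,-1],[0.086,-0.015,0,0,0,0,-1],[0.1,-0.017,0,0,0,0,-1],[0.114,-0.019,0,0,0,0,-1],[0.128,-0.022,0,0,0,0,-1]]}}

```text
time_s: 10.38
ee_pos: [484.2, 94.1, 14.3]
ee_rot: [180.0, -0.0, 170.3]
force: [-1.8, 1.3, 0.3]
gripper_width: 0.0
gripper_force: 1.4
```

```bash
cat > n.py <<'E'
from h import *
print(env.state()['ee_pos'],env.state()['force'])
f=grab('side'); P=pts(f); X,Y,Z=P[...,0],P[...,1],P[...,2]
def show(n,m):
    if m.sum()>5:
        q=P[m]; r=cv2.minAreaRect(q[:,:2].astype(np.float32)); print(n,m.sum(),np.round(r[0]),np.round(r[1]),round(r[2],1),np.percentile(q,[3,97],axis=0).round(0).tolist())
E
cat > n2.py <<'E'
from n import *
v,u=np.mgrid[0:480,0:640]
for a in range(-40,320,60):
    # panel top profile along drawer x at lateral strips
    s=(X-606)*.986-(Y-74)*.168; l=(X-606)*.168+(Y-74)*.986
    k=(abs(l-(a-74))<8)&(Z>79)&(Z<91)&(s<40)&(s>-160)
    if k.sum(): print('panel l',a-74,k.sum(),np.percentile(s[k],[5,50,95]).round(0))
cv2.imwrite('pics/s5.png',f['pixels'][180:420,60:460,::-1].repeat(2,0).repeat(2,1))
E
python3 n2.py
```

```text
[484.18794941  94.05413166  14.25557078] [-1.78020222  1.31073405  0.31587351]
panel l -114 6 [-64. -62. -60.]
panel l -54 3 [-62. -62. -61.]
panel l 66 21 [-65. -65. -61.]
panel l 126 27 [-66. -65. -61.]
panel l 186 36 [-66. -65. -61.]
```

View pics/s5.png

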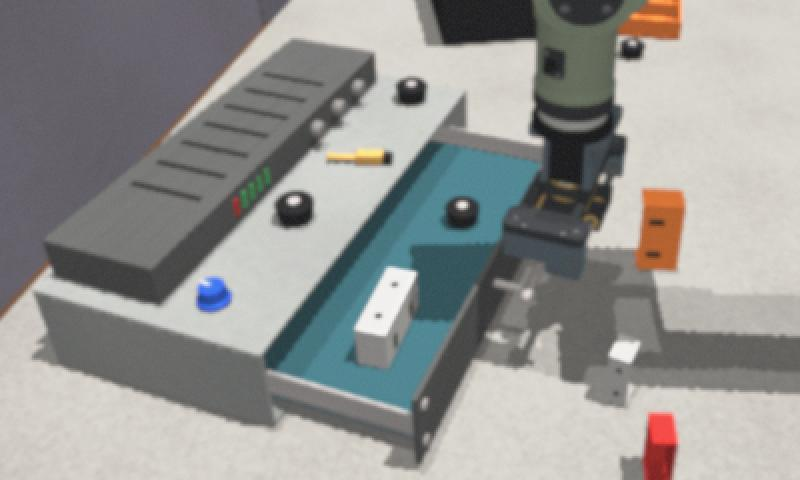

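The drawer has shut by about 40 mm. The ear (385,315) and foot (462,210) ride along, apart from each other. I carry on.

Call:
{"api": "send_rows", "payload": {"motion": [[0.016,-0.003,0,0,0,0,-1],[0.032,-0.005,0,0,0,0,-1],[0.048,-0.008,0,0,0,0,-1],[0.064,-0.011,0,0,0,0,-1],[0.08,-0.014,0,0,0,0,-1],[0.096,-0.016,0,0,0,0,-1],[0.112,-0.019,0,0,0,0,-1],[0.128,-0.022,0,0,0,0,-1],[0.144,-0.025,0,0,0,0,-1],[0.16,-0.027,0,0,0,0,-1],[0.176,-0.03,0,0,0,0,-1],[0.192,-0.033,0,0,0,0,-1]]}}

```text
time_s: 11.92
ee_pos: [580.4, 77.7, 14.4]
ee_rot: [180.0, 0.0, 170.3]
force: [-2.6, 2.3, 0.3]
gripper_width: 0.2
gripper_force: 1.4
```

```bash
python3 n2.py
```

```text
[580.40962389  77.65989411  14.36225375] [-2.56843408  2.26959387  0.28575941]
panel l 6 15 [-43. -42. -40.]
panel l 66 26 [32. 33. 37.]
panel l 126 31 [31. 33. 36.]
panel l 186 41 [32. 33. 36.]
```

Call:
{"api": "send_rows", "payload": {"motion": [[0.008,-0.001,0,0,0,0,-1],[0.016,-0.003,0,0,0,0,-1],[0.022,-0.004,0,0,0,0,-1],[0.028,-0.005,0,0,0,0,-1],[0.032,-0.005,0,0,0,0,-1],[0.036,-0.006,0,0,0,0,-1]]}}

```text
time_s: 12.72
ee_pos: [597.8, 74.4, 14.4]
ee_rot: [-180.0, -0.0, 170.3]
force: [-2.2, 0.3, 0.6]
gripper_width: 0.3
gripper_force: 1.3
```

```bash
python3 n2.py
```

```text
[597.84672789  74.42492493  14.42378451] [-2.21005697  0.25507312  0.63819157]
panel l 6 15 [-26. -25. -22.]
```

Call:
{"api": "send_rows", "payload": {"motion": [[0.004,-0.001,0,0,0,0,-1],[0.008,-0.001,0,0,0,0,-1],[0.012,-0.002,0,0,0,0,-1],[0.012,-0.002,0,0,0,0,-1]]}}

```text
time_s: 13.28
ee_pos: [604.3, 73.4, 14.3]
ee_rot: [180.0, 0.0, 170.3]
force: [-1.0, -0.2, 0.8]
gripper_width: 0.8
gripper_force: 0.6
```

Call:
{"api": "send_rows", "payload": {"motion": [[0.004,-0.001,0,0,0,0,-1],[0.008,-0.001,0,0,0,0,-1],[0.012,-0.002,0,0,0,0,-1],[0.012,-0.002,0,0,0,0,-1]]}}

```text
time_s: 13.78
ee_pos: [610.3, 72.5, 14.3]
ee_rot: [180.0, 0.0, 170.3]
force: [-1.0, -1.7, 0.0]
gripper_width: 0.5
gripper_force: 0.7
```

Call:
{"api": "send_rows", "payload": {"motion": [[0.004,-0.001,0,0,0,0,-1],[0.008,-0.001,0,0,0,0,-1],[0.008,-0.001,0,0,0,0,-1]]}}

```text
time_s: 14.15
ee_pos: [614.2, 71.9, 14.3]
ee_rot: [-180.0, 0.0, 170.3]
force: [-1.7, -0.9, 0.1]
gripper_width: 0.5
gripper_force: 0.8
```

```bash
python3 - <<'E'
from n import *
s=(X-606)*.986-(Y-74)*.168; l=(X-606)*.168+(Y-74)*.986
for a in (60,120,170,200):
    k=(abs(l-a)<10)&(Z>70)&(Z<100)&(s>30)&(s<110)
    h=[(c,round(float(np.median(Z[k&(abs(s-c)<1.5)])),0)) for c in range(40,84,3) if (k&(abs(s-c)<1.5)).sum()]
    print(a,h)
E
```

```text
[614.16240488  71.93753712  14.27813442] [-1.74861321 -0.86749706  0.09709656]
60 [(64, 79.0), (67, 82.0), (70, 89.0), (73, 87.0), (76, 93.0), (79, 93.0), (82, 93.0)]
120 [(64, 80.0), (67, 81.0), (70, 89.0), (76, 92.0), (79, 93.0), (82, 94.0)]
170 [(64, 81.0), (67, 82.0), (70, 89.0), (76, 93.0), (79, 93.0), (82, 93.0)]
200 [(64, 88.0), (67, 82.0), (70, 89.0), (73, 86.0), (76, 93.0), (79, 93.0), (82, 93.0)]
```

Only a few mm are left between the panel and the roof edge. I go in 2 mm steps.

Call:
{"api": "send_rows", "payload": {"motion": [[0.004,-0.001,0,0,0,0,-1],[0.008,-0.001,0,0,0,0,-1],[0.01,-0.002,0,0,0,0,-1],[0.01,-0.002,0,0,0,0,-1]]}}

```text
time_s: 14.7
ee_pos: [618.7, 71.2, 14.3]
ee_rot: [180.0, -0.0, 170.3]
force: [-2.6, -0.4, 0.0]
gripper_width: 0.5
gripper_force: 1.5
```

Call:
{"api": "send_rows", "payload": {"motion": [[0.003,-0.001,0,0,0,0,-1],[0.006,-0.001,0,0,0,0,-1],[0.006,-0.001,0,0,0,0,-1]]}}

```text
time_s: 15.08
ee_pos: [618.6, 71.2, 14.2]
ee_rot: [-180.0, -0.4, 170.3]
force: [-9.4, 1.6, 4.3]
gripper_width: 0.5
gripper_force: 4.8
```

The hard stop is reached: the force rises and the tool stays put. I give it one more slight press, then back off and up.

Call:
{"api": "send_rows", "payload": {"motion": [[0.003,0,0,0,0,0,-1],[0.003,0,0,0,0,0,-1],[-0.02,0.003,0,0,0,0,-1],[-0.06,0.01,0,0,0,0,-1],[-0.1,0.017,0,0,0,0,-1],[-0.12,0.02,0.05,0,0,0,-1],[-0.12,0.02,0.15,0,0,0,-1],[-0.2,0.1,0.28,0,0,0,-1],[-0.3,0.2,0.3,0,0,0,-1],[-0.4,0.3,0.3,0,0,0,-1],[-0.5,0.4,0.3,0,0,0,-1],[-0.5,0.5,0.3,0,0,0,-1],[-0.5,0.6,0.3,0,0,0,-1],[-0.5,0.6,0.3,0,0,0,-1],[-0.5,0.6,0.3,0,0,0,-1]]}}

```text
time_s: 16.95
ee_pos: [372.1, 371.0, 164.3]
ee_rot: [180.0, 0.1, 170.4]
force: [0.1, -0.2, 0.8]
gripper_width: 0.6
gripper_force: 0.0
```

```bash
python3 - <<'E'
from n import *
s=(X-606)*.986-(Y-74)*.168; l=(X-606)*.168+(Y-74)*.986
for a in (-150,0,60,200):
    k=(abs(l-a)<10)&(Z>70)&(Z<100)&(s>30)&(s<110)
    print(a,[(c,round(float(np.median(Z[k&(abs(s-c)<1.5)])),0)) for c in range(52,88,3) if (k&(abs(s-c)<1.5)).sum()])
g=grab('top'); cv2.imwrite('pics/t9.png',g['pixels'][...,::-1])
E
```

```text
[372.14901532 370.96888243 164.33857436] [ 0.06147334 -0.19616217  0.82153144]
-150 [(70, 77.0), (73, 86.0), (76, 90.0), (79, 93.0), (82, 94.0), (85, 94.0)]
0 [(70, 81.0), (73, 84.0), (76, 93.0), (79, 93.0), (82, 94.0), (85, 93.0)]
60 [(70, 79.0), (73, 88.0), (76, 92.0), (79, 93.0), (82, 94.0), (85, 93.0)]
200 [(70, 79.0), (73, 88.0), (76, 92.0), (79, 94.0), (82, 93.0), (85, 93.0)]
```

View pics/t9.png

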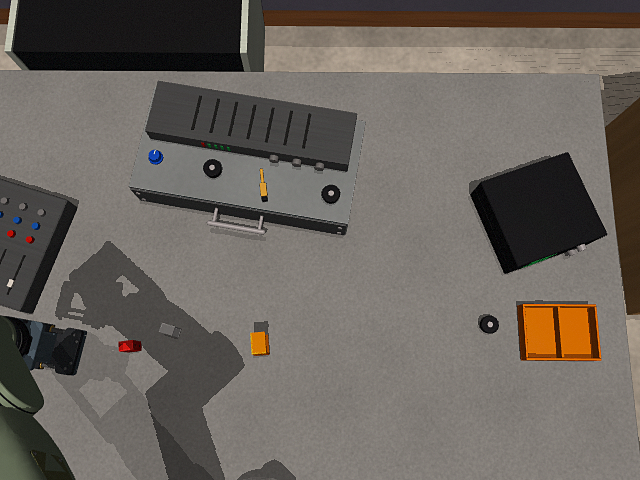

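The top view shows the drawer fully shut, with its panel flush along the shelf edge and the handle at (238,222). All the bystanders are where they were and the arm is clear.

```bash
python3 -c "
from workcell import env
print(env.job_done())"
```

```text
the job is handed in; nothing more can be done
None
```

I tipped the silver ear flat, away from the rack foot, then pushed the drawer to its hard stop and handed the job in at about 17 s; the foot was not touched and the other things look unmoved in the last top view.

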